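# Put the dumpling cutters back in their labelled bays

### The arm

A 6-joint arm with a two-finger parallel gripper is mounted at the origin on the work surface. World frame = base frame: x ahead of the robot, y to its left, z up, the work surface at z = 0. Lengths are in m, angles in degrees, forces in N, time in s.
With the tool pointing down it reaches from about 0.2 to 0.875 m from the base axis. Payload 3.4 kg.
Tool frame: the origin (TCP) lies midway between the tips of the shut fingers; the grasp point (between the pads) lies hold_point_z behind it (hold_point_z is the distance from the TCP to the grasp point, in m); z points along the fingers, y is the line along which they close (so a half turn about z gives the same grasp; the last joint's range is limited). The gripper opens to 94 mm and grips with 3 to 60 N. Pads are 16 mm wide; open, the fingers measure 119 mm over their backs; the gripper's body (75 mm by 177 mm) begins 78 mm behind the grasp point.
Start: joints at [60.676, 15.808, 86.224, -0, 77.962, -6.933], TCP at [0.219, 0.532, 0.205] pointing down, gripper open.
Joint ranges: [-165.64, 165.64], [-43.16, 119.46], [12.63, 154.43], [-67.54, 247.53], [6.08, 155.33], [-154.97, 154.97]. Speed limits (degrees/s): [147.25, 147.25, 180, 180, 180, 180].

### API

Orientations are given as [roll, pitch, yaw] about the fixed x, y, z axes, in that order (R = Rz(yaw) Ry(pitch) Rx(roll)).
In Python, from workcell import * gives the robot as it stands.
- The arm moves only by the tool step_arm, never from a script. Its argument "commands" is a list of rows, each a list of 7 numbers: the turn, a rotation vector about the tool's x, y, z in degrees, then the shift along the tool's x, y, z in cm, then the finger opening in cm, from 0 to 9.4. In form: [[ax, ay, az, dx, dy, dz, gripper], ...]. A call has 1 to 20 rows; each row is the pose to reach, as a shift and turn from the pose commanded when the call began, along the tool's axes at that moment; what a row does not reach only later rows make up. A row lasts 1/10 s, in which the tool goes at most 50 mm and 8.59 degrees, less where a joint would pass 70% of its speed; a pose out of reach is approached as far as the arm can. A call with a gripper value outside its range is refused whole. The fingers move at their own pace and stop on an object; "squeeze" is the grip in N (left out, the last holds). Time passes only in rows, so rows that repeat a pose let the fingers close. It gives the time, the measured TCP pose, the force, the opening and the grip force at its end, in the units of the state.
- get_state(): the state, without advancing time (a new reading comes with each control period).
- snapshot(name): name is "scene" or "top" or "wrist"; returns a dict with "frame" (400x640x3 uint8, blue, green, red), "z_map" (400x640 float32, m along the optical axis (not along the pixel's ray), 0 where there is no reading), "intrinsics" (3x3 intrinsics, pixels), "dist" ([k1, k2, p1, p2, k3] as OpenCV has them; the pictures are not rectified), "world_to_cam" (4x4, takes a point from world to camera coordinates); the wrist camera has in their place "mount" (4x4, takes a point from camera to tool coordinates, whose origin is the TCP and whose axes are the flange's). Camera axes: x right, y down, z forward; pixel columns grow to the right and rows downward; lengths in m; the calibration is good to about 2 mm. A picture is of the moment at which its call begins: read the wrist's pose just before it.
- job_done(): hands the job in; it is judged then, once.
The state is a dict: "clock": time; "joint_positions": joint angles; "qvel": joint speeds; "tau": joint torques, N m; "position": TCP position; "eef_rot": TCP orientation; "contact_force": force on the tool from outside, world axes, zero at the start; "moment": the same for the moment, N m; "finger_gap": opening from 0.0 (shut) to 1.0 (fully open); "grasp_force": force on a finger pad.
Only numpy, scipy, OpenCV 4.12 (cv2) and the standard library are available. Lean on these libraries where they do the work, as an engineer would, in place of code of your own. Each camera call takes 0.05 s, during which the arm holds its last target. There are 200 camera calls.

### The job

The dumpling cutters live in the wooden rack, each in the bay whose label shows its shape, but the square one has been put in the triangle's bay and the triangular one left on the green plate. Put both back in their own bays so that all four stand upright in a neat row, each in the middle of its bay with its wooden grip in line with the row. Set them down rather than dropping them, and leave the round and oblong ones, already at home, where they are.

Things in the scene. Friction and masses are not known exactly. Their poses are not given: they have to be found in the camera images.
- cutter_round: round steel dumpling cutter, a disc 52 mm across; steel 26 mm tall. Above the origin stands a dark wooden grip, 12 mm thick in x, 42 mm long in y, 26 to 60 mm above the underside. Under 0.2 kg. Origin: centre of the underside; z up, y along the grip. At the start it already stands in its own bay.
- cutter_square: square steel dumpling cutter, 48 x 48 mm; steel 26 mm tall. Above the origin stands a dark wooden grip, 12 mm thick in x, 42 mm long in y, 26 to 60 mm above the underside. Under 0.2 kg. Origin: centre of the underside; z up, y along the grip. At the start it stands in the bay labelled with the triangle.
- cutter_triangle: triangular steel dumpling cutter, an equilateral triangle of 54 mm sides, one corner 31 mm along +x (origin at its centroid); steel 26 mm tall. Above the origin stands a dark wooden grip, 12 mm thick in x, 42 mm long in y, 26 to 60 mm above the underside. Under 0.2 kg. Origin: centre of the underside; z up, y along the grip. At the start it stands on the green plate.
- cutter_oblong: oblong steel dumpling cutter, a narrow oblong, 24 mm in x by 54 mm in y; steel 26 mm tall. Above the origin stands a dark wooden grip, 12 mm thick in x, 42 mm long in y, 26 to 60 mm above the underside. Under 0.2 kg. Origin: centre of the underside; z up, y along the grip. At the start it already stands in its own bay.
- bay_round: the storage bay that is labelled for the round cutter: origin at the middle of the bay's floor, z up, y along the row of bays, +x towards its label. Label: a flat pale card 52 x 60 mm with a dark round shape (about 40 mm), face up behind the bay, centred 70 mm from the origin along +x. Labels change places from run to run.
- bay_square: the storage bay that is labelled for the square cutter: origin at the middle of the bay's floor, z up, y along the row of bays, +x towards its label. Label: a flat pale card 52 x 60 mm with a dark square shape (about 40 mm), face up behind the bay, centred 70 mm from the origin along +x. Labels change places from run to run.
- bay_triangle: the storage bay that is labelled for the triangle cutter: origin at the middle of the bay's floor, z up, y along the row of bays, +x towards its label. Label: a flat pale card 52 x 60 mm with a dark triangle shape (about 40 mm), face up behind the bay, centred 70 mm from the origin along +x. Labels change places from run to run.
- bay_oblong: the storage bay that is labelled for the oblong cutter: origin at the middle of the bay's floor, z up, y along the row of bays, +x towards its label. Label: a flat pale card 52 x 60 mm with a dark oblong shape (about 40 mm), face up behind the bay, centred 70 mm from the origin along +x. Labels change places from run to run.
- rack: fixed pale wooden rack, a row of four bays along y, 72 mm apart; origin on the bench below the middle of the row; +x towards the labels. Slab 140 x 294 mm (x -40 to +100 mm), its top (the bay floor) 14 mm high. Bays 66 mm wide between 6 mm dividers 22 mm high, 76 mm deep, open at -x; a fence 15 mm high, 6 mm thick, 36 mm behind the bay centres, parts them from the labels.
- plate: green melamine plate, 160 mm across, rim 18 mm high, flat inside to about 48 mm from the centre, inner floor 5 mm above the bench; origin centre of the underside. Loose.
- steamer: two-tier bamboo steamer with lid, 160 mm across, 121 mm high, a bystander, fixed; origin centre of the underside. It stands to one side of the rack, the plate on the other; the sides change.
Not all that is in view belongs to the job. What is shaped like the cutter_triangle but blue, red or yellow is not meant.

How it is judged (in metres and radians):
At the end, for the whole second after the job is handed in: Each of the four cutters stands on the floor of the bay with its own label (underside within 5 mm of the floor, tilted under 0.08 rad), its centre within 13 mm of the bay's middle front to back and 12 mm sideways, its grip within 0.2 rad of the line of the row (either way round), at rest (x of cutter_round in the frame of bay_round between -0.013 and 0.013 m and y of cutter_round in the frame of bay_round between -0.012 and 0.012 m and z of cutter_round in the frame of bay_round between -0.004 and 0.005 m and angle between the y axis of cutter_round and the y axis of bay_round, either way round below 0.2 rad and angle between each of cutter_round, cutter_square, cutter_triangle, cutter_oblong's own z axis and vertical below 0.08 rad and linear speed of each of cutter_round, cutter_square, cutter_triangle, cutter_oblong below 0.02 m/s and x of cutter_square in the frame of bay_square between -0.013 and 0.013 m and y of cutter_square in the frame of bay_square between -0.012 and 0.012 m and z of cutter_square in the frame of bay_square between -0.004 and 0.005 m and angle between the y axis of cutter_square and the y axis of bay_square, either way round below 0.2 rad and x of cutter_triangle in the frame of bay_triangle between -0.013 and 0.013 m and y of cutter_triangle in the frame of bay_triangle between -0.012 and 0.012 m and z of cutter_triangle in the frame of bay_triangle between -0.004 and 0.005 m and angle between the y axis of cutter_triangle and the y axis of bay_triangle, either way round below 0.2 rad and x of cutter_oblong in the frame of bay_oblong between -0.013 and 0.013 m and y of cutter_oblong in the frame of bay_oblong between -0.012 and 0.012 m and z of cutter_oblong in the frame of bay_oblong between -0.004 and 0.005 m and angle between the y axis of cutter_oblong and the y axis of bay_oblong, either way round below 0.2 rad); the robot touches nothing.
It fails at once if the square or the triangular cutter is let fall into its bay (over 0.6 m/s, a drop of about 2 cm) instead of being set down ((horizontal distance between cutter_square and bay_square below 0.05 m and z of cutter_square in the frame of bay_square below 0.03 m and linear speed of cutter_square above 0.6 m/s and contact force between cutter_square and the fingers below 0.05 N) or (horizontal distance between cutter_triangle and bay_triangle below 0.05 m and z of cutter_triangle in the frame of bay_triangle below 0.03 m and linear speed of cutter_triangle above 0.6 m/s and contact force between cutter_triangle and the fingers below 0.05 N)).
It fails at once if the round or the oblong cutter, already at home, is moved by more than 30 mm (distance of any of cutter_round, cutter_oblong from where it was at the start of the episode above 0.03 m).
It also fails if it takes over 56 s, if anything falls off the work surface, if the arm or the gripper's body presses on something with over 40 N, if the wrist force passes 120 N, or if a joint passes its speed limit or range.

## Working session

There is one attempt and no reset: what is moved stays moved. The work goes in short steps, Python scripts to look and compute and a tool call to move; the robot and the scene stay as the last step left them, time stands still between calls to the robot, and variables do not carry over. Pictures are saved under pics/ and viewed, at most 10 in all, crops included, and the job is handed in when it is done.

Besides the shell and the picture viewer there is one more tool, called after ">>>" as name(argument=value, ...) on one line, values as JSON. step_arm: Moves the arm, as the interface text tells. Its arguments: {"type":"object","properties":{"commands":{"type":"array"},"squeeze":{"type":"number"}},"required":["commands"]}

```bash
mkdir -p pics; cat > h.py <<'E'
from workcell import *
import numpy as np, cv2, pickle
def px2plane(s,uv,z,W=None):
    p=cv2.undistortPoints(np.array([uv],float).reshape(-1,1,2),s["intrinsics"],np.array(s["dist"])).reshape(-1,2)
    C=np.linalg.inv(np.array(s["world_to_cam"])) if W is None else W
    d=np.c_[p,np.ones(len(p))]@C[:3,:3].T; o=C[:3,3]
    return o+d*((z-o[2])/d[:,2])[:,None]
E
python3 - <<'E'
from h import *
st=get_state(); print({k:np.round(v,3).tolist() for k,v in st.items()})
for n in("scene","top"):
    s=snapshot(n); pickle.dump(s,open(n+".pkl","wb")); cv2.imwrite(f"pics/{n}0.png",s["frame"])
    print(n,np.linalg.inv(s["world_to_cam"])[:3].round(3).tolist())
E
ls; python3 -c "import workcell;print([x for x in dir(workcell) if x[0]!='_'], getattr(workcell,'hold_point_z',None))"
```

```text
{'clock': 0.0, 'joint_positions': [60.676, 15.847, 86.292, -0.001, 77.961, -6.932], 'qvel': [0.103, -0.064, -0.048, -0.047, 0.055, 0.048], 'tau': [0.001, -40.459, -23.723, 0.071, 0.034, -0.0], 'position': [0.219, 0.531, 0.205], 'eef_rot': [-179.901, -0.011, 157.608], 'contact_force': [0.59, -0.527, 0.889], 'moment': [-0.055, -0.025, -0.019], 'grasp_force': 0.0, 'finger_gap': 1.001}
scene [[0.685, 0.501, -0.529, 1.162], [0.728, -0.48, 0.489, -0.723], [-0.008, -0.72, -0.694, 0.933]]
top [[-0.009, -0.998, 0.057, 0.406], [-1.0, 0.01, 0.011, -0.082], [-0.011, -0.057, -0.998, 1.399]]
h.py
pics
scene.pkl
top.pkl
['IKError', 'get_state', 'hold_point_z', 'job_done', 'snapshot'] 0.0188
```

View pics/top0.png

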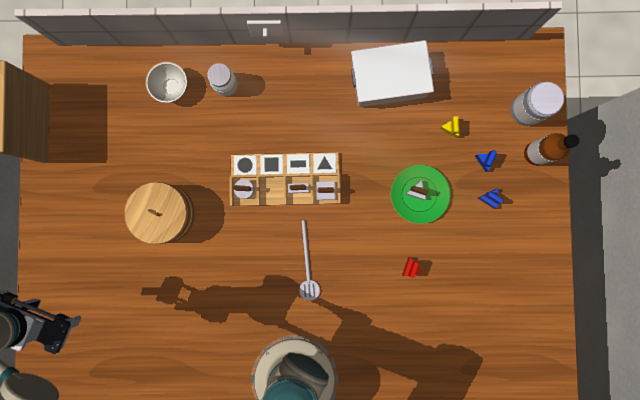

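View pics/scene0.png

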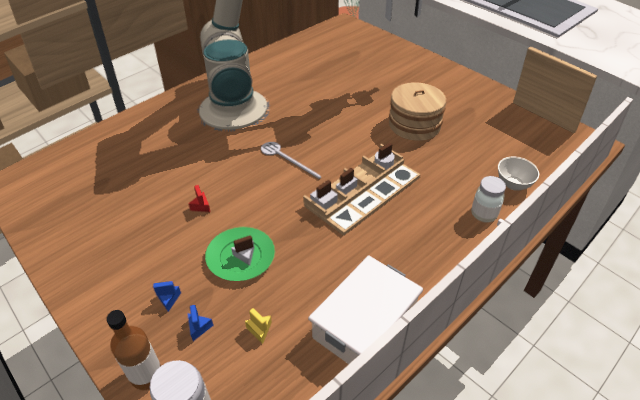

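Top view: labels left to right are round (245,165), square (272,163), oblong (298,163) and triangle (325,163). The square cutter stands in the triangle bay (326,190), and the square bay (272,190) is empty. The plate is at (420,194).

Triangle-like candidates are steel/dark grip on the green plate (420,191), yellow (453,126), blue (487,159), blue (491,198) and red (411,267). The steel one on the plate fits, since coloured ones are excluded.

```bash
python3 - <<'E'
from h import *
s=pickle.load(open("top.pkl","rb")); f=s["frame"]; g=cv2.cvtColor(f,cv2.COLOR_BGR2GRAY); hsv=cv2.cvtColor(f,cv2.COLOR_BGR2HSV)
m=np.zeros_like(g); m[152:176,232:342]=(g[152:176,232:342]<90)*255
n,_,st,c=cv2.connectedComponentsWithStats(m)
for i in range(1,n):
    if st[i,4]>40: print("label",c[i].round(1),st[i,4],px2plane(s,c[i],.015)[0].round(4))
m=cv2.inRange(hsv,(45,100,50),(75,255,255)); P=np.argwhere(m)[:,::-1]; (c,r)=cv2.minEnclosingCircle(P.astype(np.float32)); print("plate",c,r,px2plane(s,c,.018)[0].round(4))
m=np.zeros_like(g); m[174:205,232:442]=((g<70)&(hsv[...,0]<25))[174:205,232:442]*255
n,_,st,c=cv2.connectedComponentsWithStats(m)
for i in range(1,n):
    if st[i,4]>15: print("dark",c[i].round(1),st[i,4],st[i,:4],px2plane(s,c[i],.07)[0].round(4))
for u in [(245,188),(326,188),(420,190)]: print(u,s["z_map"][u[1]-4:u[1]+5,u[0]].round(3))
cv2.imwrite("pics/crop1.png",np.hstack([cv2.resize(f[145:215,225:345],None,fx=4,fy=4,interpolation=2),cv2.resize(f[155:225,385:460],None,fx=4,fy=4,interpolation=2)]))
E
```

```text
label [340.2 162.9] 58 [ 0.5763 -0.1312  0.015 ]
label [244.7 164.8] 146 [0.5737 0.1278 0.015 ]
label [271.6 164.2] 150 [0.5745 0.0549 0.015 ]
label [324.3 164.7] 75 [ 0.5718 -0.0882  0.015 ]
label [297.8 163.6] 80 [ 0.5754 -0.0162  0.015 ]
plate (419.96124267578125, 193.67295837402344) 29.720142364501953 [ 0.4903 -0.3444  0.018 ]
dark [345.3 188.9] 285 [340 174  15  30] [ 0.5015 -0.1418  0.07  ]
dark [298.1 187.4] 62 [291 185  15   5] [ 0.5067 -0.0192  0.07  ]
dark [241.6 188.2] 71 [233 186  18   5] [0.506  0.1278 0.07  ]
dark [418.  190.2] 54 [411 186  17   9] [ 0.4962 -0.3297  0.07  ]
dark [325.6 189.8] 66 [319 188  15   5] [ 0.4996 -0.0906  0.07  ]
(245, 188) [1.361 1.362 1.336 1.331 1.331 1.325 1.331 1.366 1.362]
(326, 188) [1.369 1.367 1.364 1.329 1.33  1.331 1.328 1.329 1.345]
(420, 190) [1.37  1.367 1.338 1.331 1.336 1.337 1.338 1.355 1.365]
```

View pics/crop1.png

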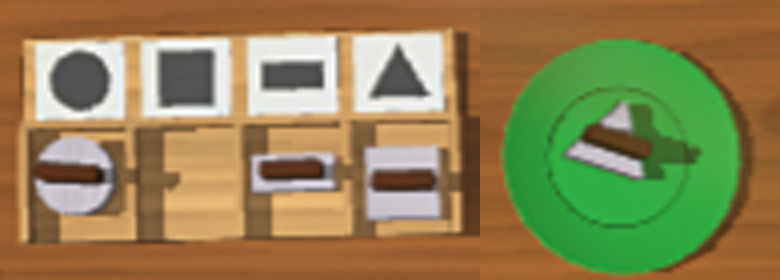

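The crop confirms it: the steel triangle is on the plate, with its corner pointing up-image, and the square stands in the bay labelled triangle. The square bay is empty. Next I'll set up the move maths and check the wrist mount.

```bash
cat >> h.py <<'E'
from scipy.spatial.transform import Rotation as Ro
def pose():
    s=get_state(); return np.array(s["position"]),Ro.from_euler("xyz",s["eef_rot"],degrees=True)
def go(xyz,yaw):
    "tool-frame turn (deg) and shift (cm) to reach TCP xyz, pointing down with yaw"
    p,R=pose(); T=Ro.from_euler("xyz",[180,0,yaw],degrees=True)
    return np.r_[(R.inv()*T).as_rotvec(degrees=True),R.inv().apply(np.array(xyz)-p)*100].round(2)
def wcam(s):
    p,R=pose(); M=np.eye(4); M[:3,:3]=R.as_matrix(); M[:3,3]=p; return M@np.array(s["mount"])
E
python3 - <<'E'
from h import *
s=snapshot("wrist"); print(np.round(s["mount"],3).tolist(),s["intrinsics"])
print(go([.42,-.06,.30],90))
E
```

```text
[[0.0, -0.96, -0.28, 0.083], [1.0, 0.0, 0.0, -0.0], [-0.0, -0.28, 0.96, -0.179], [0.0, 0.0, 0.0, 1.0]] [[299.75142628   0.         315.94633074]
 [  0.         299.75142628 197.88091883]
 [  0.           0.           1.        ]]
[-8.000e-02  4.000e-02  6.761e+01 -4.112e+01 -4.702e+01 -9.460e+00]
```

```bash
python3 -c "
from h import *
print(go([.50,-.02,.21],90))"
```

```text
[-8.000e-02  4.000e-02  6.761e+01 -4.700e+01 -4.026e+01 -4.700e-01]
```

>>> step_arm(commands=[[0, 0, 67.6, -47, -40.3, -2, 5], [0, 0, 67.6, -47, -40.3, -2, 5], [0, 0, 67.6, -47, -40.3, -2, 5], [0, 0, 67.6, -47, -40.3, -2, 5], [0, 0, 67.6, -47, -40.3, -2, 5], [0, 0, 67.6, -47, -40.3, -2, 5], [0, 0, 67.6, -47, -40.3, -2, 5], [0, 0, 67.6, -47, -40.3, -0.5, 5], [0, 0, 67.6, -47, -40.3, -0.5, 5], [0, 0, 67.6, -47, -40.3, -0.5, 5], [0, 0, 67.6, -47, -40.3, -0.5, 5], [0, 0, 67.6, -47, -40.3, -0.5, 5], [0, 0, 67.6, -47, -40.3, -0.5, 5], [0, 0, 67.6, -47, -40.3, -0.5, 5], [0, 0, 67.6, -47, -40.3, -0.5, 5], [0, 0, 67.6, -47, -40.3, -0.5, 5]])

```text
clock: 1.75
position: [0.4993, -0.0188, 0.2103]
eef_rot: [-180.0, -0.0, 90.1]
contact_force: [-0.3, -0.4, 0.6]
finger_gap: 0.526
grasp_force: 0.0
```

```bash
python3 - <<'E'
from h import *
print(get_state()["position"],get_state()["eef_rot"])
s=snapshot("wrist"); s["W"]=wcam(s); pickle.dump(s,open("w1.pkl","wb")); cv2.imwrite("pics/w1.png",s["frame"])
E
```

```text
[ 0.49926133 -0.01882334  0.2103414 ] [-1.79954167e+02 -4.59105193e-02  9.00690995e+01]
```

View pics/w1.png

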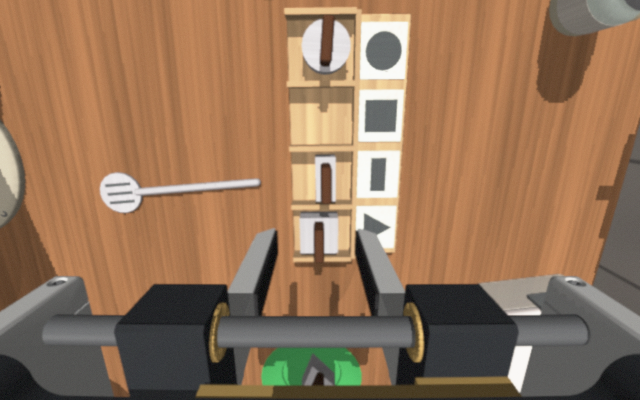

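The wrist view shows the rack upright: round card at (383,48), square (380,115), oblong (378,174) and triangle (376,227). Grips are at (327,40), (326,182) and (320,240). I'll measure these with the depth map.

```bash
cat >> h.py <<'E'
def cloud(s):
    "world xyz for every pixel"
    v,u=np.mgrid[:400,:640]; p=cv2.undistortPoints(np.c_[u.ravel(),v.ravel()].astype(float).reshape(-1,1,2),s["intrinsics"],np.array(s["dist"])).reshape(-1,2)
    z=s["z_map"].ravel(); return ((np.c_[p,np.ones(len(p))]*z[:,None])@s["W"][:3,:3].T+s["W"][:3,3]).reshape(400,640,3)
def rects(s,m,z,amin=30):
    "components of mask m -> px centroid, world minAreaRect on plane z"
    n,l,st,c=cv2.connectedComponentsWithStats(m.astype(np.uint8))
    for i in range(1,n):
        if st[i,4]<amin: continue
        w=px2plane(s,np.argwhere(l==i)[:,::-1].astype(float),z,s["W"])
        r=cv2.minAreaRect((w[:,:2]*1000).astype(np.float32))
        print(c[i].round(),st[i,4],"ctr",np.round(r[0],1),"size",np.round(r[1],1),"ang",round(r[2],1),"mean",(w.mean(0)*1000).round(1))
E
python3 - <<'E'
from h import *
s=pickle.load(open("w1.pkl","rb")); X=cloud(s); f=s["frame"]; g=cv2.cvtColor(f,cv2.COLOR_BGR2GRAY); hsv=cv2.cvtColor(f,cv2.COLOR_BGR2HSV)
v,u=np.mgrid[:400,:640]; roi=(u>280)&(u<415)&(v<270)
print("heights bench/bay/card/grip",X[100,200],X[115,310],X[90,380],X[30,327],X[225,318],X[240,310])
print("cards");rects(s,roi&(u>352)&(hsv[...,1]<40)&(g>190),.0145)
dark=roi&(u<352)&(g<85)&(hsv[...,1]>70)
print("grips top");rects(s,dark&(X[...,2]>.068),.074,20)
print("steel top");rects(s,roi&(u<352)&(hsv[...,1]<70)&(g>90)&(X[...,2]>.033)&(X[...,2]<.05),.040,20)
E
```

```text
heights bench/bay/card/grip [3.54370320e-01 7.58520129e-02 3.42742855e-04] [0.49109945 0.05802478 0.01446559] [0.57371402 0.08680303 0.01576589] [0.50867153 0.13705766 0.07307033] [ 0.50101444 -0.06724606  0.05714272] [ 0.49108702 -0.09436213  0.03991815]
cards
[383.  50.] 1508 ctr [575.  129.3] size [52.5 60.1] ang 0.7 mean [574.8 130.5  14.5]
[380. 115.] 1253 ctr [576.   57.1] size [53.  59.7] ang 0.3 mean [575.7  57.7  14.5]
[377. 174.] 1452 ctr [576.9 -15. ] size [53.1 59.7] ang 0.2 mean [576.8 -14.2  14.5]
[379. 221.] 950 ctr [577.8 -86.6] size [53.2 59. ] ang 0.1 mean [582.9 -78.9  14.5]
grips top
[327.  38.] 478 ctr [509.  129.1] size [41.1 11.3] ang 88.6 mean [508.5 129.8  74. ]
[326. 185.] 335 ctr [509.  -14.1] size [ 9.9 41.2] ang 0.1 mean [509.3 -14.2  74. ]
[318. 246.] 283 ctr [501.6 -85.6] size [10.5 42.7] ang 0.1 mean [501.6 -86.1  74. ]
steel top
[325.  47.] 1462 ctr [508.4 129.4] size [50.1 51.6] ang 0.1 mean [508.2 128.6  40. ]
[324. 174.] 474 ctr [508.9 -14.6] size [23.1 53.6] ang 0.1 mean [507.8  -9.6  40. ]
[318. 233.] 1099 ctr [501.4 -86.5] size [48.1 49. ] ang 0.1 mean [501.3 -84.8  40. ]
```

Measured sizes match: cards 52x60, grips 42x11, square 48. The row is turned by about 0.7°. The square bay middle is (506.0, 56.2), the triangle bay middle (507.6, -87.5), and the square cutter is at (501.5, -86.2). Next I grasp the square.

>>> step_arm(commands=[[0, 0, -0.3, -6.75, 0.22, 0, 5], [0, 0, -0.3, -6.75, 0.22, 0, 5], [0, 0, -0.3, -6.75, 0.22, 4, 5], [0, 0, -0.3, -6.75, 0.22, 8, 5], [0, 0, -0.3, -6.75, 0.22, 11, 5], [0, 0, -0.3, -6.75, 0.22, 13.5, 5], [0, 0, -0.3, -6.75, 0.22, 15, 5], [0, 0, -0.3, -6.75, 0.22, 16, 5], [0, 0, -0.3, -6.75, 0.22, 16.4, 5], [0, 0, -0.3, -6.75, 0.22, 16.4, 5], [0, 0, -0.3, -6.75, 0.22, 16.4, 0.6], [0, 0, -0.3, -6.75, 0.22, 16.4, 0.6], [0, 0, -0.3, -6.75, 0.22, 16.4, 0.6], [0, 0, -0.3, -6.75, 0.22, 16.4, 0.6], [0, 0, -0.3, -6.75, 0.22, 16.4, 0.6], [0, 0, -0.3, -6.75, 0.22, 16.4, 0.6], [0, 0, -0.3, -6.75, 0.22, 16.4, 0.6]], squeeze=20)

```text
clock: 3.5
position: [0.5024, -0.0875, 0.0466]
eef_rot: [180.0, 0.0, 90.3]
contact_force: [-0.4, 0.0, 1.3]
finger_gap: 0.126
grasp_force: 20.0
```

>>> step_arm(commands=[[0, 0, 0, 0, 0, -1, 0.6], [0, 0, 0, 0, 0, -4, 0.6], [0, 0, 0, 0, 0, -8, 0.6], [0, 0, 0, 0, 0, -9, 0.6], [0, 0, 0, 0, 0, -9, 0.6], [0, 0, -0.4, 4, 0.15, -9, 0.6], [0, 0, -0.4, 8, 0.3, -9, 0.6], [0, 0, -0.4, 12, 0.45, -9, 0.6], [0, 0, -0.4, 14.25, 0.45, -9, 0.6], [0, 0, -0.4, 14.25, 0.45, -9, 0.6], [0, 0, -0.4, 14.25, 0.45, -9, 0.6], [0, 0, -0.4, 14.25, 0.45, -7, 0.6], [0, 0, -0.4, 14.25, 0.45, -4, 0.6], [0, 0, -0.4, 14.25, 0.45, -2, 0.6], [0, 0, -0.4, 14.25, 0.45, -1, 0.6], [0, 0, -0.4, 14.25, 0.45, -1, 0.6]])

```text
clock: 5.1
position: [0.5047, 0.054, 0.0549]
eef_rot: [-179.8, 0.0, 90.6]
contact_force: [-0.3, -0.8, -1.1]
finger_gap: 0.126
grasp_force: 20.0
```

```bash
cat >> h.py <<'E'
def look(name):
    s=snapshot("wrist"); s["W"]=wcam(s); pickle.dump(s,open(name+".pkl","wb")); cv2.imwrite(f"pics/{name}.png",s["frame"]); return s
E
python3 - <<'E'
from h import *
print(get_state()["position"],get_state()["eef_rot"])
look("w2")
E
```

```text
[0.50471073 0.0540398  0.0548558 ] [-1.79778441e+02  3.25121512e-03  9.06282526e+01]
```

View pics/w2.png

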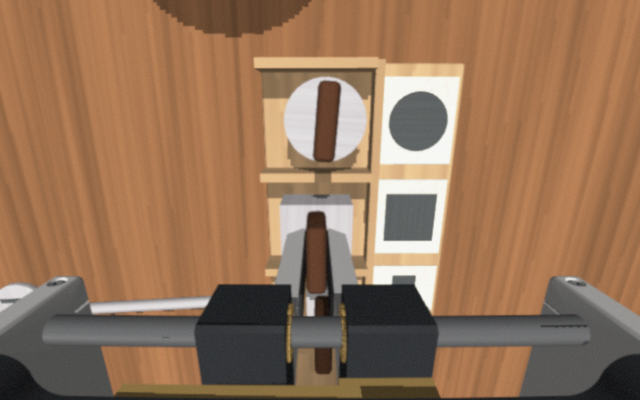

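The square hangs level over the square bay, grip at (317,252), with the square card at (410,217) beside it. I set it down.

>>> step_arm(commands=[[0, 0, 0, 0, 0, 0.4, 0.6], [0, 0, 0, 0, 0, 0.7, 0.6], [0, 0, 0, 0, 0, 0.9, 0.6], [0, 0, 0, 0, 0, 1, 0.6], [0, 0, 0, 0, 0, 1, 0.6], [0, 0, 0, 0, 0, 1, 0.6]])

```text
clock: 5.75
position: [0.5062, 0.0551, 0.0466]
eef_rot: [180.0, -0.0, 90.7]
contact_force: [0.1, 0.2, -1.8]
finger_gap: 0.126
grasp_force: 20.0
```

>>> step_arm(commands=[[0, 0, 0, 0, 0, 0, 3.5], [0, 0, 0, 0, 0, 0, 3.5], [0, 0, 0, 0, 0, 0, 3.5], [0, 0, 0, 0, 0, 0, 3.5], [0, 0, 0, 0, 0, -2, 3.5], [0, 0, 0, 0, 0, -5, 3.5], [0, 0, 0, 0, 0, -10, 5], [0, 0, 0, 0, 0, -15, 5]])

```text
clock: 6.55
position: [0.5053, 0.0551, 0.1975]
eef_rot: [-179.9, -0.0, 90.7]
contact_force: [2.1, -0.2, 1.0]
finger_gap: 0.5
grasp_force: 0.0
```

>>> step_arm(commands=[[0, 0, 0, -48.5, -1.5, -1.5, 5], [0, 0, 0, -48.5, -1.5, -1.5, 5], [0, 0, 0, -48.5, -1.5, -1.5, 5], [0, 0, 0, -48.5, -1.5, -1.5, 5], [0, 0, 0, -48.5, -1.5, -1.5, 5], [0, 0, 0, -48.5, -1.5, -1.5, 5], [0, 0, 0, -48.5, -1.5, -1.5, 5], [0, 0, 0, -48.5, -1.5, -1.5, 5], [0, 0, 0, -48.5, -1.5, -1.5, 5], [0, 0, 0, -48.5, -1.5, -1.5, 5], [0, 0, 0, -48.5, -1.5, -1.5, 5], [0, 0, 0, -48.5, -1.5, -1.5, 5], [0, 0, 0, -48.5, -1.5, -1.5, 5]])

```text
clock: 7.85
position: [0.497, -0.4288, 0.2113]
eef_rot: [-180.0, -0.1, 90.7]
contact_force: [-1.0, -0.7, -0.4]
finger_gap: 0.532
grasp_force: 0.0
```

```bash
python3 - <<'E'
from h import *
print(get_state()["position"],get_state()["eef_rot"])
s=look("w3"); X=cloud(s); f=s["frame"]; g=cv2.cvtColor(f,cv2.COLOR_BGR2GRAY); hsv=cv2.cvtColor(f,cv2.COLOR_BGR2HSV)
near=(np.abs(X[...,0]-.495)<.05)&(np.abs(X[...,1]+.335)<.05)
print("grip");rects(s,near&(X[...,2]>.058)&(X[...,2]<.072)&(g<100),.065,20)
print("steel");rects(s,near&(hsv[...,1]<80)&(g>90)&(X[...,2]>.025)&(X[...,2]<.04),.031,20)
inr=(X[...,0]>.45)&(X[...,0]<.54)&(X[...,1]>-.13)&(X[...,1]<.17)
print("rack grips");rects(s,inr&(X[...,2]>.067)&(X[...,2]<.082)&(g<100),.074,20)
E
```

```text
[ 0.49699809 -0.42876648  0.21126681] [-1.79982008e+02 -7.94533601e-02  9.07477169e+01]
grip
[320.  98.] 386 ctr [ 499.  -335.1] size [40.8 10. ] ang 71.5 mean [ 499.1 -334.6   65. ]
steel
[310.  96.] 354 ctr [ 488.3 -331.1] size [51.7  9.8] ang 71.0 mean [ 487.7 -330.7   31. ]
[331. 104.] 276 ctr [ 511.7 -336.1] size [25.9 22.9] ang 11.1 mean [ 512.1 -339.4   31. ]
rack grips
```

View pics/w3.png

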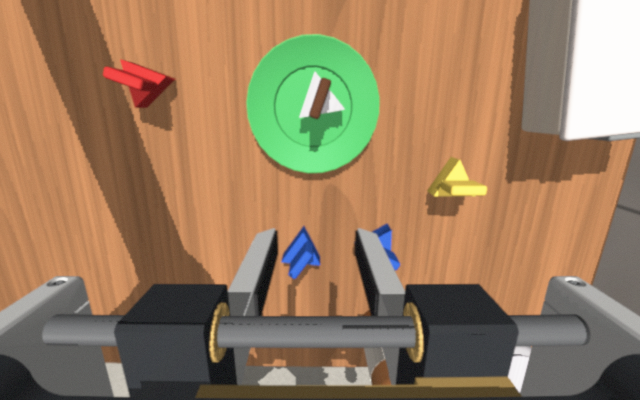

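The steel triangle with the dark grip is at (320,98) on the plate; the coloured ones lie elsewhere. The grip is 41x10 mm at (499.0, -335.1), turned -18.7° from y. I grasp it.

>>> step_arm(commands=[[0, 0, 19.4, 9.37, 0.31, 3, 5], [0, 0, 19.4, 9.37, 0.31, 6, 5], [0, 0, 19.4, 9.37, 0.31, 9, 5], [0, 0, 19.4, 9.37, 0.31, 11, 5], [0, 0, 19.4, 9.37, 0.31, 13, 5], [0, 0, 19.4, 9.37, 0.31, 15, 5], [0, 0, 19.4, 9.37, 0.31, 16.5, 5], [0, 0, 19.4, 9.37, 0.31, 17.2, 5], [0, 0, 19.4, 9.37, 0.31, 17.4, 5], [0, 0, 19.4, 9.37, 0.31, 17.4, 5], [0, 0, 19.4, 9.37, 0.31, 17.4, 0.6], [0, 0, 19.4, 9.37, 0.31, 17.4, 0.6], [0, 0, 19.4, 9.37, 0.31, 17.4, 0.6], [0, 0, 19.4, 9.37, 0.31, 17.4, 0.6], [0, 0, 19.4, 9.37, 0.31, 17.4, 0.6], [0, 0, 19.4, 9.37, 0.31, 17.4, 0.6], [0, 0, 19.4, 9.37, 0.31, 17.4, 0.6]], squeeze=20)

```text
clock: 9.6
position: [0.4989, -0.3364, 0.0375]
eef_rot: [-180.0, -0.0, 71.3]
contact_force: [-0.8, 0.1, 1.3]
finger_gap: 0.125
grasp_force: 20.0
```

```bash
python3 - <<'E'
from h import *
print(np.mean([pose()[0] for _ in range(5)],0))
p=np.array([.499,-.3351,.037]); R=Ro.from_euler("xyz",[180,0,71.3],degrees=True)
for t in ([.499,-.3351,.137],[.5076,-.0875,.137],[.5076,-.0875,.056],[.5076,-.0875,.046]): print((R.inv().apply(np.array(t)-p)*100).round(2))
E
```

```text
[ 0.49894244 -0.33642312  0.03751492]
[ -0.   0. -10.]
[ 23.73  -7.12 -10.  ]
[23.73 -7.12 -1.9 ]
[23.73 -7.12 -0.9 ]
```

>>> step_arm(commands=[[0, 0, 0, 0, 0, -1, 0.6], [0, 0, 0, 0, 0, -4, 0.6], [0, 0, 0, 0, 0, -8, 0.6], [0, 0, 0, 0, 0, -10, 0.6], [0, 0, 0, 0, 0, -10, 0.6], [0, 0, -5, 4, -1.2, -10, 0.6], [0, 0, -10, 8, -2.4, -10, 0.6], [0, 0, -15, 12, -3.6, -10, 0.6], [0, 0, -19.4, 16, -4.8, -10, 0.6], [0, 0, -19.4, 20, -6, -10, 0.6], [0, 0, -19.4, 23.7, -7.1, -10, 0.6], [0, 0, -19.4, 23.7, -7.1, -10, 0.6], [0, 0, -19.4, 23.7, -7.1, -10, 0.6], [0, 0, -19.4, 23.7, -7.1, -8, 0.6], [0, 0, -19.4, 23.7, -7.1, -5, 0.6], [0, 0, -19.4, 23.7, -7.1, -3, 0.6], [0, 0, -19.4, 23.7, -7.1, -1.9, 0.6], [0, 0, -19.4, 23.7, -7.1, -1.9, 0.6], [0, 0, -19.4, 23.7, -7.1, -1.9, 0.6]])

```text
clock: 11.5
position: [0.5082, -0.09, 0.0567]
eef_rot: [180.0, 0.0, 90.7]
contact_force: [0.5, 0.8, -1.6]
finger_gap: 0.129
grasp_force: 20.0
```

```bash
python3 - <<'E'
from h import *
print(get_state()["position"],get_state()["eef_rot"])
s=look("w4"); X=cloud(s); f=s["frame"]; g=cv2.cvtColor(f,cv2.COLOR_BGR2GRAY)
inr=(X[...,0]>.45)&(X[...,0]<.54)&(X[...,1]>-.13)&(X[...,1]<.17)
print("grips");rects(s,inr&(X[...,2]>.067)&(X[...,2]<.09)&(g<100),.074,20)
E
```

```text
[ 0.5082026  -0.08997837  0.05673104] [1.79966280e+02 1.51025718e-02 9.06539850e+01]
grips
[315.  13.] 598 ctr [505.8  36.8] size [10.6 11.6] ang 0.7 mean [505.9  37.2  74. ]
[321. 125.] 1620 ctr [509.7 -15.8] size [10.8 40.6] ang 0.7 mean [509.6 -15.4  74. ]
[316. 251.] 1638 ctr [507.8 -88.9] size [15.5 49.1] ang 0.7 mean [507.7 -88.3  74. ]
```

View pics/w4.png

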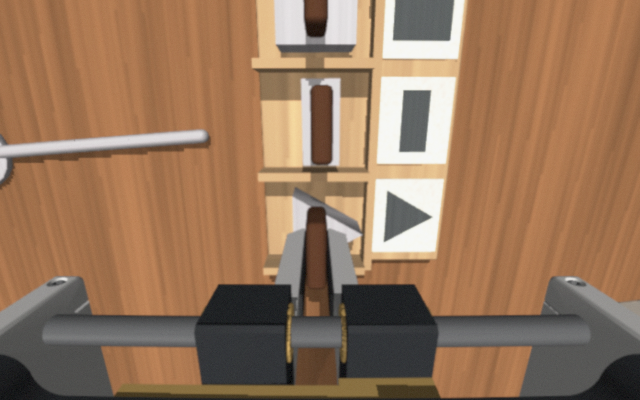

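The triangle hangs level over the triangle bay (grip at (316,251), card at (407,216)), about 1.5 mm off sideways. I set it down, release and retreat, then look over the row from behind.

>>> step_arm(commands=[[0, 0, 0, 0.15, 0, 0.4, 0.6], [0, 0, 0, 0.15, 0, 0.7, 0.6], [0, 0, 0, 0.15, 0, 0.9, 0.6], [0, 0, 0, 0.15, 0, 1, 0.6], [0, 0, 0, 0.15, 0, 1, 0.6], [0, 0, 0, 0.15, 0, 1, 0.6], [0, 0, 0, 0.15, 0, 1, 3.5], [0, 0, 0, 0.15, 0, 1, 3.5], [0, 0, 0, 0.15, 0, 1, 3.5], [0, 0, 0, 0.15, 0, 1, 3.5], [0, 0, 0, 0.15, 0, -2, 3.5], [0, 0, 0, 0.15, 0, -6, 3.5], [0, 0, 0, 0.15, 0, -11, 5], [0, 0, 0, 0.15, 0, -16, 5]])

```text
clock: 12.95
position: [0.5071, -0.0874, 0.218]
eef_rot: [-180.0, -0.0, 90.7]
contact_force: [1.2, 0.4, -0.8]
finger_gap: 0.506
grasp_force: 0.0
```

>>> step_arm(commands=[[0, 0, 0, -5, 0, -5, 5], [0, 0, 0, -9, 0, -5, 5], [0, 0, 0, -9, 0, -5, 5], [0, 0, 0, -9, 0, -5, 5], [0, 0, 0, -9, 0, -5, 5]])

```text
clock: 13.45
position: [0.5081, -0.1765, 0.2654]
eef_rot: [-179.9, -0.1, 90.7]
contact_force: [0.3, 0.2, 0.8]
finger_gap: 0.531
grasp_force: 0.0
```

```bash
python3 - <<'E'
from h import *
print(get_state()["position"],get_state()["eef_rot"])
s=look("w5"); X=cloud(s); f=s["frame"]; g=cv2.cvtColor(f,cv2.COLOR_BGR2GRAY); hsv=cv2.cvtColor(f,cv2.COLOR_BGR2HSV)
iny=(X[...,1]>-.13)&(X[...,1]<.17); inr=(X[...,0]>.45)&(X[...,0]<.543)&iny
print("grips");rects(s,inr&(X[...,2]>.067)&(X[...,2]<.082)&(g<100),.074,20)
print("cards");rects(s,iny&(X[...,0]>.545)&(X[...,0]<.61)&(X[...,2]<.03)&(hsv[...,1]<40)&(g>180),.0145)
print("steel z",[np.median(X[...,2][inr&(np.abs(X[...,1]-y)<.03)&(hsv[...,1]<70)&(g>110)&(X[...,2]>.03)&(X[...,2]<.055)]).round(4) for y in(.129,.056,-.014,-.087)])
E
```

```text
[ 0.50806045 -0.17650728  0.26541114] [-1.79893435e+02 -1.23491012e-01  9.07009605e+01]
grips
[320.  39.] 370 ctr [508.8 -16.9] size [10. 41.] ang 1.2 mean [509.1 -16.5  74. ]
[317. 102.] 316 ctr [506.9 -85.1] size [ 9.6 39.5] ang 0.8 mean [506.8 -84.8  74. ]
cards
[373.   7.] 440 ctr [575.8  35.2] size [52.3 13.6] ang 1.0 mean [576.1  34.   14.5]
[371.  47.] 1465 ctr [576.4 -13.8] size [52.1 59. ] ang 1.0 mean [576.2 -13.2  14.5]
[369. 105.] 1320 ctr [577.3 -86.7] size [52.2 59.3] ang 0.9 mean [578.4 -86.2  14.5]
steel z [np.float64(nan), np.float64(0.0391), np.float64(0.0396), np.float64(0.0397)]
  return _methods._mean(a, axis=axis, dtype=dtype,
  ret = ret.dtype.type(ret / rcount)
```

View pics/w5.png

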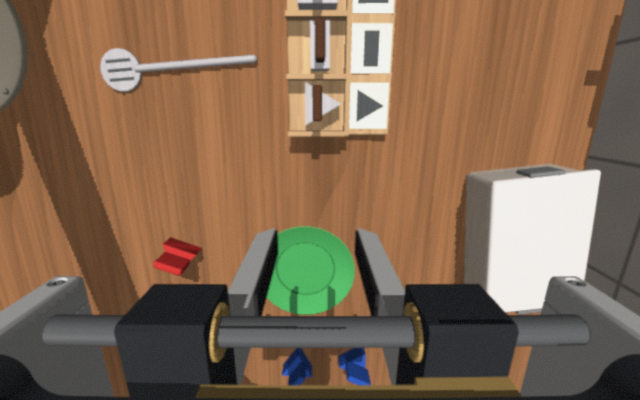

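The triangle stands at (317,102), within 3 mm of its bay middle, and its steel is at floor height. The square is just out of view, so I check it with the top camera.

```bash
python3 - <<'E'
from h import *
s=snapshot("top"); s["W"]=np.linalg.inv(s["world_to_cam"]); s["z_map"]=s["z_map"]; X=cloud(s); g=cv2.cvtColor(s["frame"],cv2.COLOR_BGR2GRAY)
v,u=np.mgrid[:400,:640]
rects(s,(u>234)&(u<337)&(v>176)&(v<203)&(g<75)&(X[...,2]>.055)&(X[...,2]<.09),.074,12)
cv2.imwrite("pics/end.png",cv2.resize(s["frame"][145:215,225:345],None,fx=5,fy=5))
E
```

```text
[298. 187.] 62 ctr [507.4 -17.9] size [38.9 10.4] ang 89.4 mean [506.5 -18.8  74. ]
[242. 188.] 66 ctr [506.2 124.8] size [39.  10.4] ang 89.4 mean [506.1 125.9  74. ]
[271. 189.] 69 ctr [502.9  52.1] size [38.9 10.4] ang 89.4 mean [502.9  51.2  74. ]
[322. 188.] 49 ctr [504.1 -82.6] size [28.5 10.4] ang 89.4 mean [505.  -81.2  74. ]
```

View pics/end.png

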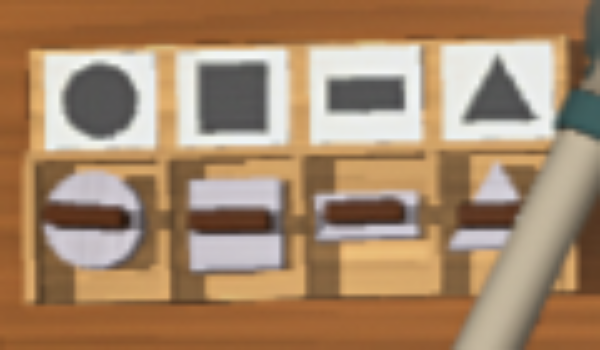

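All four stand in line under their own labels. The square grip is at (230,220) in the crop, and the arm only covers the view of the triangle without touching it. Handing in.

```bash
python3 -c "
from workcell import *
print(job_done())"
```

```text
the job is handed in; nothing more can be done
None
```

The square and triangular cutters are back in their own bays, set down upright within about 4 mm of the bay middles by camera, with the round and oblong ones left alone; the job is handed in, no verdict was returned.

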